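# Book in a film can, then ease the sagging cage bolt and hold the gate ajar

## Task

Book in the waiting film can: pick up the barcode scanner, hold it steady, window down, about 7 cm above the middle of the label on the can's lid for a good second, then stand it back upright in its blue tray and let go. Then take the red bolt grip of the film cage, lift the sagging bolt over the bent lip of its keeper while drawing it fully out (do not force it against the lip), and pull the self-closing gate about 10 cm open. Finish while still holding the gate ajar there, and leave the film cans and the other things on the table where they are.

Things in the scene. Friction and masses are not known exactly. Their poses are not given: they have to be found in the camera images.
- scanner: Barcode scanner standing on its window, 132 mm tall, 180 g. Origin: centre of its underside (the window); z up through the handle. Yellow head 62 (x) x 50 (y) mm up to 42 mm height; above it a straight black handle 40 (x) x 32 (y) mm, 42 to 132 mm high, to be gripped across the 32 mm (own y). Starts upright in the tray
- scan_point (a point): Point of best focus of the scanner, on its axis 70 mm below its underside; a good scan has it on the label
- tray: Blue open tray fixed to the table, outside 110 x 110 x 22 mm, walls 5 mm, floor 5 mm thick (inside 100 x 100 mm). Origin: centre of its underside, on the table; z up. The scanner stands on its floor, so its origin is then 5 mm above this one
- can: The waiting film can, a loose round tin 180 mm across, 30 mm high, 0.6 kg, lying on the table, alone. Origin: centre of its underside; z up. The label lies off centre, along its own +x
- label (a point): Centre of the barcode label (white, 46 x 66 mm) on the lid of that can, 31 mm above the table, 40 mm from the can's centre
- cage: White steel film cage fixed on the table, 240 (x) x 386 (y) mm, its posts and roof bars 165 mm high. Origin: on the table, centre between front and back; own -x is its front (towards the robot), own +y its left as the robot faces it. A grey gate closes the front
- gate_hinge (a point): Point on the gate's vertical hinge axis, at the cage's front left (cage frame x -112, y +150 mm), 150 mm above the table. Does not move with the gate
- gate: Grey barred gate of the cage with the bolt it carries; 300 mm wide, from the hinge to its free edge, 14 mm thick, top edge 158 mm high (bolt loops to 166 mm). Origin: on the hinge axis at table height; at angle 0 axes as the cage's, the gate lying along own -y from the hinge
- gate_swing (a joint): Gate angle, 0 closed, growing as the free edge swings out of the cage towards the robot (clockwise from above), up to 1.2 rad. A spring closes it: 0.3 N m at 0 and 0.5 N m more per rad, so it stays open only while held. 0.34 rad is a 10 cm gap at the free edge. Blocked while the bolt is in the keeper
- bolt: Steel barrel bolt (260 g) on the gate's front near its top: a 12 mm bar with a nose hanging 10 mm below its end, and a red upright grip. Origin and axes: as the gate's when the bolt is home. Slides along the gate's own +y (towards the hinge) to draw out, and is slack up and down
- bolt_grip (a point): Point to grip on the bolt: axis of the upright red cylinder 18 mm across, 50 mm tall (from 27 mm below this point to 23 mm above). At rest this point is 190 mm above the table, 18 mm in front of and 240 mm from the hinge along the closed gate (gate frame x -18, y -240 mm), above everything near it. Free to take with the fingers closing in any level direction
- bolt_slide (a joint): How far the bolt is drawn, m: 0 home in the keeper, 0.060 fully out (stop), friction about 1 N, stays where left. With the bolt down, its nose meets the keeper's lip at about 0.006; with the bolt up it passes, and is beyond the lip and the keeper from 0.032 on
- bolt_lift (a joint): How far the bolt is lifted, m: 0 sagging down (it falls back by its weight), 0.018 the upper stop. Between slide 0.006 and 0.030 it must be above 0.008 to pass over the lip; about 0.013 is comfortable
- keeper: Dark steel keeper on the cage's right front post: a trough 37 mm long, open at the top, its front wall 150 mm high above the table, with a bent-up lip (yellow scuff) 8 mm thick, top 127 mm above the table, at the end next to the gate. Origin and axes: the cage's
- can_low: Bystander: grey film can 180 mm across, 30 mm high, origin under its centre; leave alone
- can_top: Bystander: beige film can lying on can_low, 180 mm across, 30 mm high, origin under its centre; leave alone
- notebook: Bystander: black notebook 150 x 210 x 18 mm, origin under its centre; leave alone
- loupe: Bystander: silver loupe 44 mm across, 38 mm high, standing on the notebook, origin under its centre; leave alone
- film_core: Bystander: grey plastic film core 76 mm across, 35 mm high, lying on can_top, origin under its centre; leave alone
Not all that is in view belongs to the job. Leave any turquoise look-alike of the scanner alone.

How it is judged:
On the way, in this order (a step that is already met when the one before it is completed fails the run):
1. the scanner, held in the fingers and upright within 0.25 rad, is kept steady over the label: its focus point within 20 mm of the label's centre sideways each way and 30 mm in height, for 0.8 s (x of scan_point in the frame of label between -0.02 and 0.02 m and y of scan_point in the frame of label between -0.02 and 0.02 m and z of scan_point in the frame of label between -0.03 and 0.03 m and angle between scanner's own z axis and vertical below 0.25 rad and linear speed of scanner below 0.03 m/s and contact force between the fingers and scanner above 0.5 N), for 0.8 s.
2. the scanner stands upright in its tray again, released (horizontal distance between scanner and tray below 0.035 m and z of scanner in the frame of tray between -0.002 and 0.012 m and angle between scanner's own z axis and vertical below 0.15 rad and linear speed of scanner below 0.03 m/s and contact force between the fingers and scanner below 0.1 N), for 0.2 s.
3. the bolt is drawn out of the keeper (more than 38 mm) with the fingers on it (value of joint bolt_slide above 0.038 m and contact force between the fingers and bolt above 0.3 N), for 0.1 s.
At the end, for the whole second after the job is handed in: the fingers hold the gate (contact over 0.5 N, on gate or bolt), still, at 0.22 to 0.52 rad (a gap of about 65 to 155 mm), the bolt drawn more than 34 mm; the scanner stands upright in its tray, within 35 mm of its middle, untouched (all of step 2 and value of joint gate_swing between 0.22 and 0.52 rad and velocity of joint gate_swing between -0.06 and 0.06 rad/s and value of joint bolt_slide above 0.034 m and contact force between the fingers and gate above 0.5 N); the arm keeps its last pose, push and grip.
It fails at once if the bolt is forced against the keeper (over 40 N) (contact force between bolt and keeper above 40 N).
It fails at once if a film can or another bystander is shifted more than 25 mm (distance of any of can, can_low, can_top, notebook, loupe, film_core from where it was at the start of the episode above 0.025 m).
It also fails if it takes over 72 s, if anything falls off the work surface, if the arm or the gripper's body presses on something with over 40 N, if the wrist force passes 120 N, or if a joint passes its speed limit or range.

## Robot

A 6-joint arm with a two-finger parallel gripper is mounted at the origin on the work surface. World frame = base frame: x ahead of the robot, y to its left, z up, the work surface at z = 0. Lengths are in m, angles in rad, forces in N, time in s.
With the tool pointing down it reaches from about 0.375 to 0.9 m from the base axis. Payload 3.1 kg.
Tool frame: the origin (TCP) lies at the very end of the fingers, on their centre line; the grasp point (between the pads) lies 19 mm behind it (bot.grip_point_offset is the distance from the TCP to the grasp point, in m); z points along the fingers, y is the direction in which the jaws open and shut (so a half turn about z gives the same grasp; the last joint's range is limited). The gripper opens to 85 mm and grips with 20 to 120 N. Pads are 22 mm wide; open, the fingers measure 114 mm over their backs; the gripper's body (76 mm by 85 mm) begins 54 mm behind the grasp point. The pads swing forward as they close: fully open they stand 13 mm farther back than shut.
Start: joints at [1.137, 0.527, 1.433, -0, 1.181, -0.178], TCP at [0.158, 0.605, 0.231] pointing down, gripper open.
Joint ranges: [-3.08, 3.08], [-0.75, 2.2], [0.22, 2.44], [-1.43, 4.57], [0, 2.65], [-2.85, 2.85]. Speed limits (rad/s): [2.79, 2.79, 3.14, 3.14, 3.14, 3.14].

## Interface

Orientations are given as a rotation vector (axis times angle).
In Python, from bench import bot gives the robot as it stands.
- The arm moves only by the shell command python3 -m inch 'ROWS' [OPENING] [FORCE]. ROWS is JSON, a list that holds one entry, the list of rows, each a list of 4 numbers: the shift along the tool's x, y, z each as a share of 300 mm, from -1 to 1, then the turn about the tool's z as a share of 90 degrees, from -1 to 1. A call has 1 to 8 rows; each row shifts and turns the commanded pose from where the row before left it, along the tool's axes as they then stand; what a row does not reach is not made up. A row lasts 1/12 s, in which the tool goes at most 41.7 mm and 7.16 degrees, less where a joint would pass 70% of its speed; a pose out of reach is approached as far as the arm can. A call with a number of a shift or a turn outside -1 to 1 is refused whole. A call with a gripper value outside its range is refused whole. OPENING is the closure, from -1 (fully open) to 1 (shut), set as the call begins (- or left out, the last holds). The fingers move at their own pace and stop on an object; FORCE is the grip in N (left out, the last holds). Time passes only in rows, so rows that do not move let the fingers close. It gives the time, the measured TCP pose, the force and the opening at its end, in the units of the state.
- bot.get_state(): the state, without advancing time (a new reading comes with each control period).
- bot.grab_frame(name): name is "scene" or "top" or "wrist"; returns the picture (420x560x3 uint8, red, green, blue); there is no depth.
- bot.camera_model(name): a dict with "vertical_fov" (degrees; the focal length in pixels is half the picture's height over the tangent of half this angle, whatever the lens; pixels are square), "cx", "cy" (the principal point, pixels), "dist" ([k1, k2, p1, p2, k3] as OpenCV has them; the pictures are not rectified), "rvec" (rotation vector, rad) and "tvec" (3), from world to camera coordinates, as OpenCV has them; the wrist camera has in their place "mount" (4x4, takes a point from camera to tool coordinates, whose origin is the TCP and whose axes are the flange's). Camera axes: x right, y down, z forward; pixel columns grow to the right and rows downward; lengths in m; the calibration is good to about 2 mm. A picture is of the moment at which its call begins: read the wrist's pose just before it. camera_model takes no time and is no camera call.
- bot.sign_off(): hands the job in, once; it reports no verdict.
The state is a dict: "clock": time; "joint_positions": joint angles; "qd": joint speeds; "tau": joint torques, N m; "ee_pos": TCP position; "tcp_rot": TCP orientation; "contact_force": force on the tool from outside, world axes, zero at the start; "moment": the same for the moment, N m; "finger_gap": finger opening in m.
Only numpy, scipy, OpenCV 4.12 (cv2) and the standard library are available. Lean on these libraries where they do the work, as an engineer would, in place of code of your own. Each camera call takes 0.05 s, during which the arm holds its last target. There are 200 camera calls.

## Working session

There is one attempt and no reset: what is moved stays moved. The work goes in short steps, Python scripts to look and compute and a shell command to move; the robot and the scene stay as the last step left them, time stands still between calls to the robot, and variables do not carry over. Pictures are saved under pics/ and viewed, about 8 in all and at most 12, crops included, and the job is handed in when it is done.

```bash
mkdir -p pics; ls
python3 - <<'E'
from bench import bot
import cv2,numpy as np
s=bot.get_state();print({k:np.round(v,3).tolist() for k,v in s.items()})
for n in("scene","top","wrist"):
    f=bot.grab_frame(n);cv2.imwrite(f"pics/{n}0.png",f[:,:,::-1]);m=bot.camera_model(n);print(n,{k:np.round(v,4).tolist() for k,v in m.items()})
E
```

```text
pics
{'clock': 0.0, 'joint_positions': [1.137, 0.528, 1.434, -0.0, 1.181, -0.178], 'qd': [-0.0, -0.0, -0.002, -0.001, -0.001, -0.0], 'tau': [0.001, -44.235, -17.803, -0.0, 0.009, 0.0], 'ee_pos': [0.158, 0.604, 0.23], 'tcp_rot': [-0.401, -3.115, 0.003], 'contact_force': [0.143, -0.717, 0.821], 'moment': [-0.014, 0.049, 0.058], 'finger_gap': 0.085}
scene {'vertical_fov': 46.221, 'cx': 289.1841, 'cy': 212.2329, 'dist': [-0.0174, 0.0, 0.0, 0.0, 0.0], 'rvec': [1.5855, 1.8056, -0.8963], 'tvec': [0.0403, -0.1994, 2.0157]}
top {'vertical_fov': 42.1552, 'cx': 275.5521, 'cy': 209.9858, 'dist': [0.064, 0.0, 0.0, 0.0, 0.0], 'rvec': [2.1557, -2.1917, 0.0892], 'tvec': [0.0335, 0.5052, 1.8151]}
wrist {'vertical_fov': 61.9814, 'cx': 276.2811, 'cy': 210.008, 'dist': [0.0186, 0.0, 0.0, 0.0, 0.0], 'mount': [[0.0001, -0.9521, -0.3059, 0.0785], [1.0, -0.0001, 0.0004, -0.0002], [-0.0004, -0.3059, 0.9521, -0.1437], [0.0, 0.0, 0.0, 1.0]]}
```

View pics/top0.png

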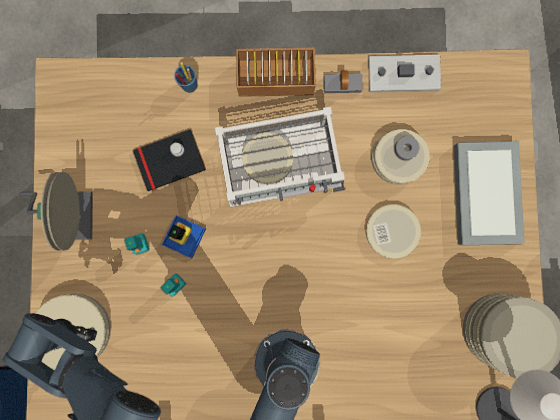

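View pics/scene0.png

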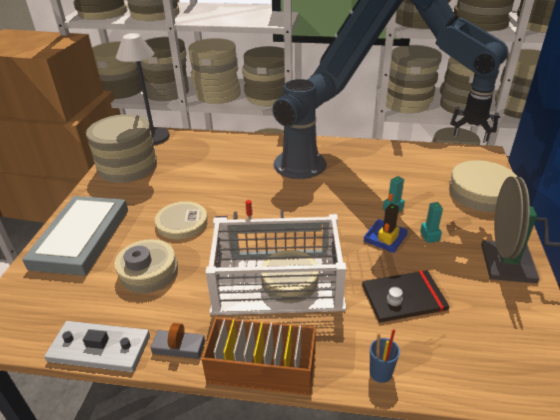

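The top view shows the yellow and black scanner in the blue tray at (181,233). The turquoise look-alikes are at (137,243) and (173,285). The labelled can is at (393,232) with its label at (382,234), the red grip is at (312,188), and the cage gate faces the robot. The scene view agrees: scanner (388,225), turquoise ones (397,193) and (433,222), grip (249,208).

I choose the scanner at (181,233) by its colours and its blue tray.

```bash
cat > h.py <<'E'
from bench import bot
import cv2,numpy as np
from scipy.spatial.transform import Rotation as R
def cam(n,st=None):
    m=bot.camera_model(n);f=210/np.tan(np.radians(m["vertical_fov"]/2))
    K=np.array([[f,0,m["cx"]],[0,f,m["cy"]],[0,0,1]]);d=np.array(m["dist"],float)
    if "mount" in m:
        T=np.eye(4);T[:3,:3]=R.from_rotvec(st["tcp_rot"]).as_matrix();T[:3,3]=st["ee_pos"]
        C=T@np.array(m["mount"]);return K,d,C[:3,:3],C[:3,3]
    r=R.from_rotvec(m["rvec"]).as_matrix();return K,d,r.T,-r.T@np.array(m["tvec"])
def rays(c,px):
    K,d,Rc,o=c;u=cv2.undistortPoints(np.array(px,float).reshape(-1,1,2),K,d)[:,0]
    return o,np.c_[u,np.ones(len(u))]@Rc.T
def onz(c,px,z):
    o,v=rays(c,px);return o+v*((z-o[2])/v[:,2])[:,None]
def proj(c,p):
    K,d,Rc,o=c;return cv2.projectPoints(np.array(p,float).reshape(-1,1,3),cv2.Rodrigues(Rc.T)[0],-Rc.T@o,K,d)[0][:,0]
def tri(ca,pa,cb,pb):
    A=[];b=[]
    for c,p in((ca,pa),(cb,pb)):
        o,v=rays(c,[p]);v=v[0]/np.linalg.norm(v[0]);M=np.eye(3)-np.outer(v,v);A.append(M);b.append(M@o)
    x,*_=np.linalg.lstsq(np.vstack(A),np.hstack(b),rcond=None);return x
def shot(n,name=None):
    st=bot.get_state();f=bot.grab_frame(n)
    if name:cv2.imwrite("pics/"+name,f[:,:,::-1])
    return f,cam(n,st)
def blobs(img,lo,hi,box=None,amin=15):
    """hsv mask -> contours by area, restricted to box x0,y0,x1,y1"""
    m=cv2.inRange(cv2.cvtColor(img,cv2.COLOR_RGB2HSV),np.array(lo),np.array(hi))
    if box:
        k=np.zeros_like(m);k[box[1]:box[3],box[0]:box[2]]=1;m=m*k
    cs=cv2.findContours(m,cv2.RETR_EXTERNAL,cv2.CHAIN_APPROX_NONE)[0]
    return sorted([c for c in cs if cv2.contourArea(c)>=amin],key=cv2.contourArea,reverse=True),m
def cen(c):
    M=cv2.moments(c);return np.array([M["m10"]/M["m00"],M["m01"]/M["m00"]])
E
python3 - <<'E'
from h import *
np.set_printoptions(precision=4,suppress=True)
ft=cv2.imread("pics/top0.png")[:,:,::-1];fs=cv2.imread("pics/scene0.png")[:,:,::-1]
T=cam("top");S=cam("scene")
b,m=blobs(ft,(105,120,40),(125,255,255),(150,205,215,265))
for c in b[:2]:
    h=cv2.convexHull(np.vstack(b[:1]));r=cv2.minAreaRect(h);bx=cv2.boxPoints(r);P=onz(T,bx,.02);print("tray",P.mean(0),[np.linalg.norm(P[i]-P[i-1]).round(4) for i in range(4)],np.degrees(np.arctan2(*(P[1]-P[0])[1::-1])))
    break
b,m=blobs(ft,(0,0,0),(180,255,60),(165,215,200,250));
for c in b[:3]:print("blk",cen(c),cv2.contourArea(c),onz(T,[cen(c)],.137))
ra,_=blobs(ft,(0,150,90),(6,255,255),(290,170,335,200),3);rb,_=blobs(fs,(0,150,90),(6,255,255),(230,190,265,225),3)
for c in ra:print("redT",cen(c),cv2.contourArea(c))
for c in rb:print("redS",cen(c),cv2.contourArea(c))
print(tri(T,cen(ra[0]),S,cen(rb[0])), onz(T,[cen(ra[0])],.19))
b,m=blobs(ft,(0,0,170),(40,25,255),(365,215,395,250));
for c in b[:2]:print("label",cen(c),onz(T,[cen(c)],.031),cv2.contourArea(c))
r=cv2.minAreaRect(b[0]);P=onz(T,cv2.boxPoints(r),.031);print(P)
b,m=blobs(ft,(15,20,120),(40,140,255),(360,200,425,262));
for c in b[:2]:
    e=cv2.minEnclosingCircle(c);print("can",e,onz(T,[e[0],(e[0][0]+e[1],e[0][1])],.03))
tiles=[cv2.resize(ft[200:300,115:225],None,fx=4,fy=4,interpolation=2),cv2.resize(ft[100:215,205:360],None,fx=400/115,fy=400/115,interpolation=2)]
tiles[0]=cv2.resize(ft[200:300,125:205],(320,400),interpolation=2);tiles[1]=cv2.resize(ft[165:220,285:350],(473,400),interpolation=2)
cv2.imwrite("pics/crop1.png",np.hstack(tiles)[:,:,::-1])
E
```

```text
tray [0.4226 0.3359 0.02  ] [np.float64(0.1101), np.float64(0.1095), np.float64(0.1107), np.float64(0.1093)] -25.34832362227301
blk [176.2497 232.2114] 143.5 [[0.4307 0.3381 0.137 ]]
redT [312.1938 187.6124] 21.5
redS [248.1955 207.0385] 52.0
[ 0.5577 -0.0876  0.1896] [[ 0.558  -0.0894  0.19  ]]
label [385.475 229.1  ] [[ 0.4348 -0.3401  0.031 ]] 20.0
[[ 0.4489 -0.3125  0.031 ]
 [ 0.4654 -0.3297  0.031 ]
 [ 0.4298 -0.3632  0.031 ]
 [ 0.4134 -0.3461  0.031 ]]
can ((392.0, 230.5), 44.207000732421875) [[ 0.4298 -0.3618  0.03  ]
 [ 0.4276 -0.5074  0.03  ]]
```

View pics/crop1.png

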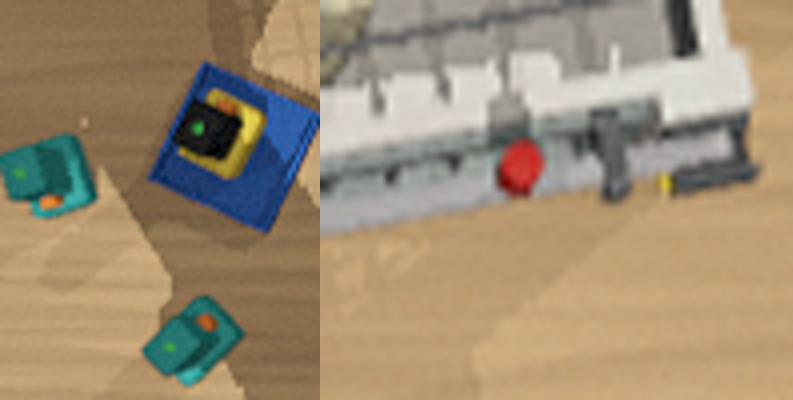

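The crop confirms the choice: a black handle with a yellow head in the blue tray, and plain turquoise decoys. The red grip is free. Next I move above the scanner and look with the wrist camera.

```bash
cat > plan.py <<'E'
import sys
from h import *
def plan(p,yaw=None,st=None):
    """total tool-axis shift (in 300 mm shares, before turning) and turn; yaw = world angle of tool y (deg, mod 180)"""
    st=st or bot.get_state();M=R.from_rotvec(st["tcp_rot"]).as_matrix()
    d=M.T@(np.array(p)-st["ee_pos"])/.3
    y=np.degrees(np.arctan2(M[1,1],M[0,1]));t=None
    if yaw is not None:
        t=-((yaw-y+90)%180-90)/90
    print("at",np.round(st["ee_pos"],4),"ty",round(y,1),"tilt",round(np.degrees(np.arccos(-M[2,2])),2),"q",np.round(st["joint_positions"],2),"t",round(st["clock"],2),"gap",round(st["finger_gap"],4),"F",np.round(st["contact_force"],1));print("shift",np.round(d,4),"turn",None if t is None else round(t,4))
if __name__=="__main__":
    a=[float(x) for x in sys.argv[1:]];plan(a[:3],a[3] if len(a)>3 else None)
E
python3 plan.py 0.4226 0.3359 0.30 65
```

```text
at [0.1579 0.6042 0.2305] ty 75.3 tilt 0.1 q [ 1.14  0.53  1.43  0.    1.18 -0.18] t 0.15 gap 0.0853 F [ 0.7 -0.1  1.5]
shift [-1.0799 -0.6422 -0.2308] turn 0.1149
```

```bash
python3 -m inch '[[[-0.1,-0.06,-0.03,0],[-0.1,-0.06,-0.03,0],[-0.1,-0.06,-0.03,0],[-0.1,-0.06,-0.03,0],[-0.1,-0.06,-0.03,0],[-0.1,-0.06,-0.03,0],[-0.1,-0.06,-0.03,0],[-0.1,-0.06,0,0]]]' -1; python3 -m inch '[[[-0.1,-0.06,0,0],[-0.1,-0.06,0,0],[-0.08,-0.04,0,0],[0,0,0,0],[0,0,0,0]]]'
python3 - <<'E'
from h import *
f,c=shot("wrist","w1.png");print(bot.get_state()["ee_pos"],bot.get_state()["tcp_rot"])
E
```

```text
clock: 0.82
ee_pos: [0.3555, 0.4039, 0.296]
tcp_rot: [0.4, 3.114, 0.004]
contact_force: [1.5, 0.5, 0.4]
finger_gap: 0.0851
clock: 1.23
ee_pos: [0.4237, 0.3359, 0.294]
tcp_rot: [-0.406, -3.114, 0.0]
contact_force: [0.2, -0.3, 0.0]
finger_gap: 0.0855
[0.42270942 0.33667943 0.29398142] [-4.02684682e-01 -3.11429539e+00  1.12992283e-04]
```

View pics/w1.png

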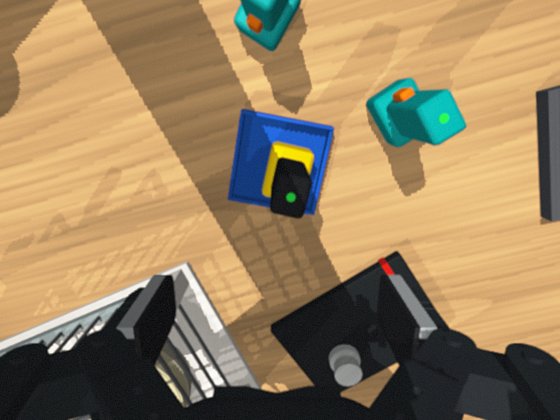

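The wrist view shows the tray with its centre near (282,162), the yellow head at (288,170), the handle top with its green dot near (291,197), and the decoys at (268,20) and (415,110).

Run:
```python
from h import *
np.set_printoptions(precision=4,suppress=True)
f=cv2.imread("pics/w1.png")[:,:,::-1]
st=bot.get_state();W=cam("wrist",st)
print(proj(W,[[.4226,.3359,.02]]))
b,m=blobs(f,(105,120,40),(125,255,255),(215,95,345,230))
bx=cv2.boxPoints(cv2.minAreaRect(cv2.convexHull(b[0])));P=onz(W,bx,.022);print("tray",P.mean(0),[np.linalg.norm(P[i]-P[i-1]).round(4) for i in range(4)],np.degrees(np.arctan2(*(P[1]-P[0])[1::-1])))
b,m=blobs(f,(20,120,90),(35,255,255),(215,95,345,230))
ap=cv2.approxPolyDP(b[0],2.5,True)[:,0];print("yellow",np.c_[ap,onz(W,ap,.047)])
b,m=blobs(f,(0,0,0),(180,255,55),(255,140,330,225))
ap=cv2.approxPolyDP(b[0],2.,True)[:,0];print("black",np.c_[ap,onz(W,ap,.137)])
b,_=blobs(f,(50,120,90),(70,255,255),(255,140,330,225),5);print("dot",cen(b[0]),onz(W,[cen(b[0])],.137))
cv2.imwrite("pics/crop2.png",cv2.resize(f[130:225,245:345],None,fx=6,fy=6,interpolation=2)[:,:,::-1])
```

```text
[[275.7415 166.3778]]
tray [0.4206 0.3402 0.022 ] [np.float64(0.1168), np.float64(0.1087), np.float64(0.1078), np.float64(0.1105)] 152.20853827850564
yellow [[309.     150.       0.4094   0.3777   0.047 ]
 [275.     142.       0.3912   0.3434   0.047 ]
 [263.     193.       0.444    0.3151   0.047 ]
 [270.     196.       0.4495   0.322    0.047 ]
 [275.     165.       0.416    0.3368   0.047 ]
 [280.     157.       0.4087   0.3445   0.047 ]
 [302.     162.       0.4204   0.367    0.047 ]
 [309.     173.       0.4346   0.3718   0.047 ]
 [313.     158.       0.4192   0.38     0.047 ]]
black [[279.     159.       0.3959   0.346    0.137 ]
 [272.     185.       0.4166   0.3342   0.137 ]
 [271.     210.       0.4388   0.3274   0.137 ]
 [299.     217.       0.4517   0.3503   0.137 ]
 [303.     213.       0.4489   0.3547   0.137 ]
 [307.     198.       0.4361   0.3614   0.137 ]
 [309.     177.       0.4179   0.3674   0.137 ]
 [301.     163.       0.4041   0.3635   0.137 ]]
dot [290.4385 196.8333] [[0.4313 0.3473 0.137 ]]
```

View pics/crop2.png

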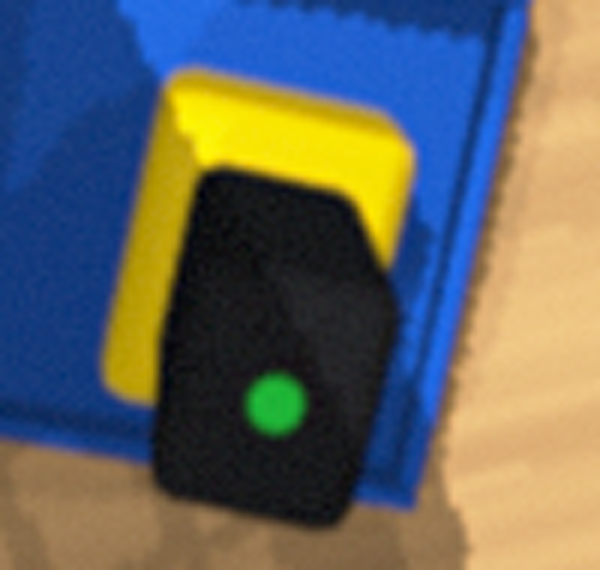

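```bash
python3 -m inch '[[[0,0,0,0.05],[0,0,0,0.05],[0,0,0,0.05],[0,0,0,0],[0,0,0,0]]]'; python3 plan.py 0.4305 0.3460 0.082 62
python3 - <<'E'
from h import *
np.set_printoptions(precision=4,suppress=True)
ft=cv2.imread("pics/top0.png")[:,:,::-1];fs=cv2.imread("pics/scene0.png")[:,:,::-1];T=cam("top");S=cam("scene")
b,_=blobs(ft,(45,100,60),(75,255,255),(165,220,190,245),1)
for c in b:print("dotT",c[:,0].mean(0),onz(T,[c[:,0].mean(0)],.137))
# label: bright low-saturation pixels, closed
h=cv2.cvtColor(ft,cv2.COLOR_RGB2HSV)[:,:,1];print(h[220:250:3,366:400:3])
m=(h<45).astype(np.uint8)*255;k=np.zeros_like(m);k[216:252,366:398]=1;m=cv2.morphologyEx(m*k,cv2.MORPH_CLOSE,np.ones((5,5)))
c=max(cv2.findContours(m,0,1)[0],key=cv2.contourArea);r=cv2.minAreaRect(c);P=onz(T,cv2.boxPoints(r),.031);print("label",r,P.mean(0),np.linalg.norm(P[1]-P[0]),np.linalg.norm(P[2]-P[1]))
cv2.imwrite("pics/crop3.png",np.hstack([cv2.resize(ft[195:270,355:430],(400,400),interpolation=2),cv2.resize(fs[190:250,145:220],(400,400),interpolation=2)])[:,:,::-1])
E
```

```text
clock: 1.7
ee_pos: [0.4218, 0.3378, 0.2942]
tcp_rot: [-0.758, -3.048, 0.0]
contact_force: [0.4, 1.1, -0.4]
finger_gap: 0.0853
at [0.4218 0.3378 0.2942] ty 62.1 tilt 0.04 q [ 0.47  0.34  1.57  0.    1.23 -0.62] t 1.7 gap 0.0853 F [ 0.4  1.1 -0.4]
shift [-0.0134  0.038   0.7073] turn 0.0008
dotT [174.1111 231.6667] [[0.4325 0.3448 0.137 ]]
[[108  51  48  40  38  39  40  41  38  40  36  38]
 [107  49  49  37  38  31  26  37  38  40  38  38]
 [100  52  45  24  27  27  25  30  37  38  38  38]
 [ 67  49  42  24  25  25  29  25  36  40  40  37]
 [ 68  51  44  25  28  27  24  25  38  39  36  38]
 [ 96  49  47  30  24  24  28  27  37  39  37  39]
 [105  48  51  35  26  28  29  27  31  38  37  41]
 [103  51  49  41  24  27  23  23  28  37  39  38]
 [100 104  46  51  28  33  38  37  38  36  38  40]
 [ 99 101  57  49  50  36  38  38  38  38  36  38]]
label ((384.5, 233.5), (35.0, 25.0), 90.0) [ 0.4204 -0.3364  0.031 ] 0.08296980893071741 0.11646967839574597
```

View pics/crop3.png

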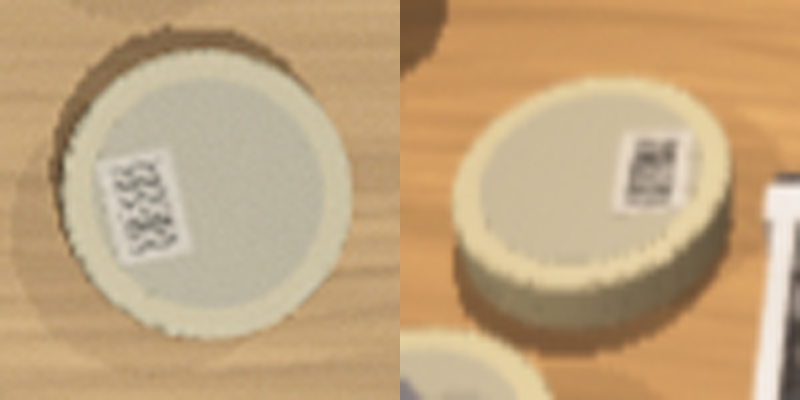

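The crop shows the label corners on the can. Its centre is at about (382.1,233.3) in top and (192.6,215.7) in scene. The scanner dot from the two cameras agrees at (0.432,0.346). I descend on the handle.

```bash
python3 -m inch '[[[-0.013,0.037,0.1,0],[0,0,0.1,0],[0,0,0.1,0],[0,0,0.1,0],[0,0,0.1,0],[0,0,0.1,0],[0,0,0.06,0],[0,0,0.047,0]]]'; python3 -m inch '[[[0,0,0,0],[0,0,0,0],[0,0,0,0],[0,0,0,0]]]' 1 35;  python3 -m inch '[[[0,0,0,0],[0,0,0,0],[0,0,0,0],[0,0,0,0]]]'
python3 - <<'E'
from h import *
np.set_printoptions(precision=4,suppress=True)
T=cam("top");S=cam("scene");a=(382.1,233.3);b=(192.6,215.7)
print("tri",tri(T,a,S,b),onz(T,[a],.031),onz(S,[b],.031))
print("can",onz(T,[(355+207/5.333,195+193/5.333)],.031))
E
```

```text
clock: 2.37
ee_pos: [0.43, 0.3449, 0.0799]
tcp_rot: [-0.759, -3.046, 0.004]
contact_force: [0.1, -0.5, 0.7]
finger_gap: 0.0853
clock: 2.7
ee_pos: [0.4324, 0.3456, 0.0835]
tcp_rot: [0.762, 3.046, 0.003]
contact_force: [-1.1, 0.7, -0.2]
finger_gap: 0.0386
clock: 3.03
ee_pos: [0.4326, 0.3456, 0.0836]
tcp_rot: [0.764, 3.045, 0.004]
contact_force: [-1.4, 2.1, 6.5]
finger_gap: 0.0318
tri [ 0.4202 -0.3255  0.0268] [[ 0.421  -0.3285  0.031 ]] [[ 0.4253 -0.3193  0.031 ]]
can [[ 0.4274 -0.3675  0.031 ]]
```

```bash
python3 -m inch '[[[0,0,-0.03,0],[0,0,-0.08,0],[0,0,-0.1,0],[0,0,-0.1,0],[0,0,-0.08,0],[0,0,0,0]]]' - 45
python3 -m inch '[[[-0.02,-0.04,0,0],[-0.04,-0.08,0,0],[-0.05,-0.1,0,0],[-0.05,-0.1,0,0],[-0.05,-0.1,0,0],[-0.05,-0.1,0,0],[-0.05,-0.1,0,0],[-0.05,-0.1,0,0]]]'
python3 -m inch '[[[-0.05,-0.1,0,0],[-0.05,-0.1,0,0],[-0.05,-0.1,0,0],[-0.05,-0.1,0,0],[-0.05,-0.1,0,0],[-0.05,-0.1,0,0],[-0.05,-0.1,0,0],[-0.05,-0.1,0,0]]]'
python3 -m inch '[[[-0.05,-0.1,0,0],[-0.05,-0.1,0,0],[-0.05,-0.09,0,0],[-0.03,-0.06,0,0],[0,0,0,0],[0,0,0,0]]]'
python3 plan.py 0.422 -0.326 0.180
python3 - <<'E'
from h import *
shot("scene","s2.png");shot("wrist","w2.png");shot("top","t2.png")
a=[cv2.imread(f"pics/{n}2.png") for n in"swt"]
cv2.imwrite("pics/m2.png",np.hstack([cv2.resize(a[0][120:280,120:280],(390,390)),cv2.resize(a[2][150:310,310:470],(390,390))]))
E
```

```text
clock: 3.53
ee_pos: [0.4341, 0.3461, 0.2043]
tcp_rot: [0.762, 3.04, 0.01]
contact_force: [0.7, 0.9, -1.5]
finger_gap: 0.0314
clock: 4.2
ee_pos: [0.4223, 0.1014, 0.1977]
tcp_rot: [-0.763, -3.043, 0.003]
contact_force: [0.8, -0.1, -2.4]
finger_gap: 0.0317
clock: 4.87
ee_pos: [0.4149, -0.1657, 0.1976]
tcp_rot: [-0.764, -3.042, -0.002]
contact_force: [0.7, 0.2, -1.8]
finger_gap: 0.0312
clock: 5.37
ee_pos: [0.4136, -0.2829, 0.1975]
tcp_rot: [-0.767, -3.042, -0.004]
contact_force: [-1.3, 1.2, -2.4]
finger_gap: 0.0313
at [ 0.4136 -0.2829  0.1975] ty 61.7 tilt 0.27 q [-0.82  0.41  1.77 -0.    0.96 -1.9 ] t 5.37 gap 0.0313 F [-1.3  1.2 -2.4]
shift [-0.093  -0.1132  0.0577] turn None
```

View pics/m2.png

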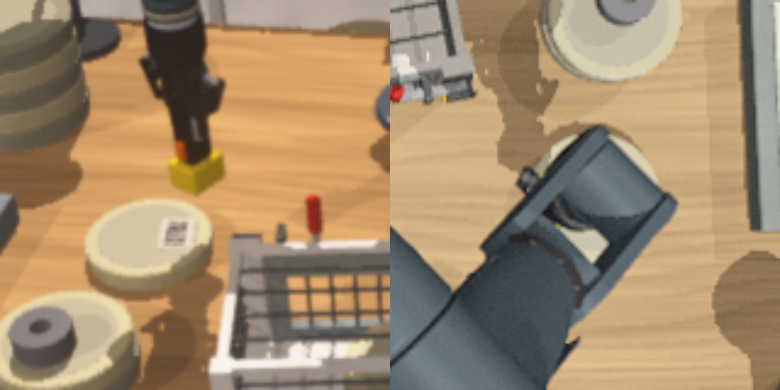

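View pics/w2.png

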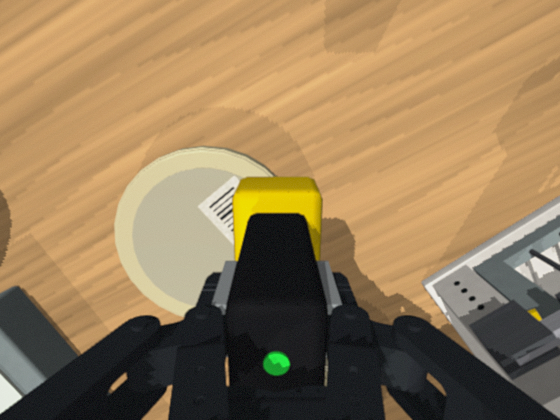

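The scanner hangs upright in the fingers, and the label is partly visible in the wrist view with corners at (198,208) and (238,177). I move over the label and cross-check those corners.

```bash
python3 - <<'E'
from h import *
np.set_printoptions(precision=4,suppress=True)
st=bot.get_state();W=cam("wrist",st);T=cam("top")
q=np.array([(98,160),(168,148),(190,248),(122,262)])/5.3333+[355,195]
P=onz(T,q,.031);print(P.mean(0),P);print("pred",proj(W,P));print("wrist corners",onz(W,[(198,208),(238,177)],.031))
E
python3 -m inch '[[[-0.03,-0.04,0.02,0],[-0.04,-0.05,0.02,0],[-0.023,-0.023,0.018,0],[0,0,0,0],[0,0,0,0],[0,0,0,0],[0,0,0,0]]]'
python3 plan.py 0.422 -0.326 0.180
```

```text
[ 0.4209 -0.3284  0.031 ] [[ 0.4491 -0.3005  0.031 ]
 [ 0.4559 -0.3443  0.031 ]
 [ 0.3933 -0.3557  0.031 ]
 [ 0.3852 -0.3133  0.031 ]]
pred [[275.284  229.2617]
 [238.9108 254.9535]
 [194.5199 205.9405]
 [229.5582 177.2847]]
wrist corners [[ 0.3965 -0.3539  0.031 ]
 [ 0.3886 -0.3064  0.031 ]]
clock: 6.1
ee_pos: [0.4239, -0.3248, 0.1818]
tcp_rot: [-0.763, -3.047, -0.001]
contact_force: [-1.7, 0.4, -1.8]
finger_gap: 0.0318
at [ 0.4239 -0.3248  0.1818] ty 61.9 tilt 0.07 q [-0.86  0.47  1.71  0.    0.96 -1.94] t 6.1 gap 0.0318 F [-1.7  0.4 -1.8]
shift [ 0.0036 -0.0064  0.006 ] turn None
```

```bash
for i in 1 2; do python3 -m inch '[[[0,0,0,0],[0,0,0,0],[0,0,0,0],[0,0,0,0],[0,0,0,0],[0,0,0,0],[0,0,0,0],[0,0,0,0]]]' | head -2;done
python3 - <<'E'
from h import *
shot("scene","s3.png");shot("wrist","w3.png")
E
python3 plan.py 0.4295 0.343 0.200 62
```

```text
clock: 6.77
ee_pos: [0.4242, -0.3259, 0.1818]
clock: 7.43
ee_pos: [0.4242, -0.3258, 0.1818]
at [ 0.4242 -0.3259  0.1818] ty 61.8 tilt 0.0 q [-0.86  0.47  1.71 -0.    0.96 -1.94] t 7.53 gap 0.0315 F [ 0.3  0.2 -1.4]
shift [ 1.0363  1.9742 -0.0606] turn -0.0017
```

Run:
```python
from h import *
np.set_printoptions(precision=4,suppress=True)
S=cam("scene");f=cv2.imread("pics/s3.png")[:,:,::-1]
b,_=blobs(f,(20,150,100),(35,255,255),(100,120,260,260));print("yellow head scene",cen(b[0]),onz(S,[cen(b[0])],.122), cv2.contourArea(b[0]), b[0][:,0].max(0))
print("pred label->px",proj(S,[[.424,-.325,.101],[.424,-.325,.031],[.424,-.325,.143]]))
```

```text
yellow head scene [187.6652 195.3495] [[ 0.4314 -0.322   0.122 ]] 227.0 [198 204]
pred label->px [[188.3234 199.0571]
 [191.1278 215.3483]
 [186.5723 188.8726]]
```

The scan hold lasted about 1.4 s with the tool still, and the scene view puts the head where predicted. Now I carry it back to the tray.

```bash
python3 -m inch '[[[0.04,0.08,-0.06,0],[0.05,0.1,0,0],[0.05,0.1,0,0],[0.05,0.1,0,0],[0.05,0.1,0,0],[0.05,0.1,0,0],[0.05,0.1,0,0],[0.05,0.1,0,0]]]'|head -2
python3 -m inch '[[[0.05,0.1,0,0],[0.05,0.1,0,0],[0.05,0.1,0,0],[0.05,0.1,0,0],[0.05,0.1,0,0],[0.05,0.1,0,0],[0.05,0.1,0,0],[0.05,0.1,0,0]]]'|head -2
python3 -m inch '[[[0.05,0.1,0,0],[0.05,0.1,0,0],[0.05,0.1,0,0],[0.04,0.06,0,0],[0.03,0.02,0,0],[0.027,0.004,0,0],[0,0,0,0],[0,0,0,0]]]'|head -2
python3 plan.py 0.427 0.342 0.086 62
```

```text
clock: 8.2
ee_pos: [0.4313, -0.0629, 0.2001]
clock: 8.87
ee_pos: [0.4387, 0.2056, 0.2]
clock: 9.53
ee_pos: [0.427, 0.3393, 0.1996]
at [0.427  0.3393 0.1996] ty 61.9 tilt 0.11 q [ 0.47  0.46  1.67 -0.    1.02 -0.61] t 9.53 gap 0.0313 F [-0.2  0.3 -2.7]
shift [0.0039 0.0085 0.3787] turn -0.0016
```

```bash
python3 -m inch '[[[0.004,0.008,0.08,0],[0,0,0.1,0],[0,0,0.1,0],[0,0,0.06,0],[0,0,0.035,0],[0,0,0.004,0],[0,0,0,0],[0,0,0,0]]]'
python3 -m inch '[[[0,0,0.003,0],[0,0,0,0],[0,0,0,0]]]'
```

```text
clock: 10.2
ee_pos: [0.4292, 0.3431, 0.0873]
tcp_rot: [0.765, 3.045, 0.002]
contact_force: [0.9, 0.8, -2.0]
finger_gap: 0.0314
clock: 10.45
ee_pos: [0.4285, 0.3434, 0.0862]
tcp_rot: [0.764, 3.046, 0.002]
contact_force: [0.1, 0.5, -2.8]
finger_gap: 0.0319
```

```bash
python3 -m inch '[[[0,0,0.005,0],[0,0,0,0],[0,0,0.003,0],[0,0,0,0],[0,0,0,0]]]'
python3 -m inch '[[[0,0,0.002,0],[0,0,0,0],[0,0,0,0]]]'
```

```text
clock: 10.87
ee_pos: [0.428, 0.3433, 0.0836]
tcp_rot: [0.764, 3.047, 0.001]
contact_force: [-1.8, 0.9, 5.5]
finger_gap: 0.0315
clock: 11.12
ee_pos: [0.428, 0.3433, 0.0835]
tcp_rot: [0.764, 3.047, 0.001]
contact_force: [-1.8, -0.9, 9.7]
finger_gap: 0.0315
```

The scanner is on the floor: the force rose at the expected height. I release and retreat upward.

```bash
python3 -m inch '[[[0,0,0,0],[0,0,0,0],[0,0,0,0],[0,0,0,0],[0,0,0,0],[0,0,0,0],[0,0,0,0],[0,0,0,0]]]' -1
python3 -m inch '[[[0,0,-0.05,0],[0,0,-0.1,0],[0,0,-0.1,0],[0,0,-0.1,0],[0,0,-0.1,0],[0,0,-0.1,0],[0,0,-0.1,0],[0,0,-0.08,0]]]'
python3 - <<'E'
from h import *
np.set_printoptions(precision=4,suppress=True)
bot.get_state()
f,W=shot("wrist","w4.png")
b,_=blobs(f,(50,120,90),(70,255,255),(200,100,400,300),5);print("dot",cen(b[0]),onz(W,[cen(b[0])],.137))
b,_=blobs(f,(105,120,40),(125,255,255),(150,50,400,300))
bx=cv2.boxPoints(cv2.minAreaRect(cv2.convexHull(b[0])));P=onz(W,bx,.022);print("tray",P.mean(0),[np.linalg.norm(P[i]-P[i-1]).round(4) for i in range(4)])
# cage: front edge of roof from top image, red grip
ft=cv2.imread("pics/top0.png")[:,:,::-1];T=cam("top")
cv2.imwrite("pics/cage.png",np.hstack([cv2.resize(ft[95:210,205:355],None,fx=3.4,fy=3.4,interpolation=2), cv2.resize(f[80:260,200:360],None,fx=391/180,fy=391/180)[:391]])[:,:,::-1])
E
```

```text
clock: 11.78
ee_pos: [0.428, 0.3431, 0.0821]
tcp_rot: [-0.764, -3.047, 0.0]
contact_force: [-0.6, -0.4, -0.6]
finger_gap: 0.0854
clock: 12.45
ee_pos: [0.4282, 0.3432, 0.3037]
tcp_rot: [0.764, 3.046, 0.002]
contact_force: [0.9, 0.0, -0.0]
finger_gap: 0.0853
dot [276.3788 188.    ] [[0.4287 0.3433 0.137 ]]
tray [0.4222 0.3391 0.022 ] [np.float64(0.11), np.float64(0.1084), np.float64(0.1096), np.float64(0.1175)]
```

View pics/cage.png

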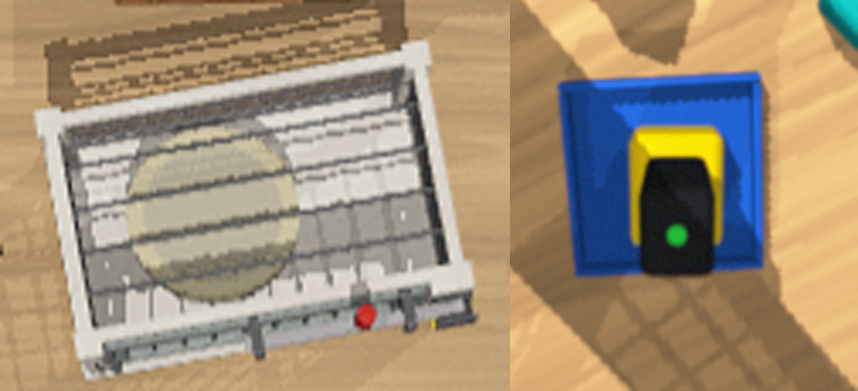

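The scanner stands upright in the tray, about 8 mm off its middle, with no decoy touched. The cage corners in the crop are back-left (37,112), back-right (428,42) and front-right (470,268).

```bash
python3 - <<'E'
from h import *
np.set_printoptions(precision=4,suppress=True)
T=cam("top")
q=np.array([(37,112),(428,42),(470,268),(85,340)])/3.4+[205,95]
P=onz(T,q,.165);print(P)
for i in range(4):
    d=P[(i+1)%4]-P[i];print(np.linalg.norm(d),np.degrees(np.arctan2(d[1],d[0])))
g=np.array([.5577,-.0882])
for a in(8,9,10,11,12):
    c=np.radians(a);Rm=np.array([[np.cos(c),-np.sin(c)],[np.sin(c),np.cos(c)]])
    o=g-Rm@[-.112-.018,.150-.240]
    K=np.array([(.12,.193),(.12,-.193),(-.12,-.193)])@Rm.T+o;print(a,o,K.ravel())
E
python3 plan.py 0.50 -0.07 0.30
```

```text
[[ 0.7554  0.2079  0.165 ]
 [ 0.8147 -0.1551  0.165 ]
 [ 0.6028 -0.1886  0.165 ]
 [ 0.5424  0.1656  0.165 ]]
0.3678589569173875 -80.71966456523263
0.21447995022667407 -171.01563976885168
0.35937225571133974 99.68287548741338
0.2171276072392883 11.230163844147611
8 [0.6739 0.019 ] [ 0.7659  0.2268  0.8196 -0.1554  0.5819 -0.1888]
9 [0.672 0.021] [ 0.7604  0.2304  0.8207 -0.1508  0.5837 -0.1884]
10 [0.6701 0.023 ] [ 0.7548  0.2339  0.8218 -0.1462  0.5854 -0.1879]
11 [0.6681 0.025 ] [ 0.7491  0.2373  0.8228 -0.1416  0.5872 -0.1874]
12 [0.6661 0.0269] [ 0.7434  0.2406  0.8237 -0.137   0.5889 -0.1869]
at [0.4306 0.3446 0.3084] ty 61.9 tilt 0.68 q [ 0.47  0.34  1.53  0.    1.26 -0.61] t 12.5 gap 0.0854 F [1.4 0.7 2.3]
shift [-0.8557 -1.1098  0.0229] turn None
```

```bash
python3 -m inch '[[[0,0,0,0.073],[0,0,0,0.073],[0,0,0,0.073],[0,0,0,0.073],[0,0,0,0.073],[0,0,0,0.073],[0,0,0,0.073],[0,0,0,0.073]]]'|head -2
python3 -m inch '[[[0,0,0,0],[0,0,0,0]]]'|head -2
python3 plan.py 0.5577 -0.0882 0.290 9.3
```

```text
clock: 13.17
ee_pos: [0.4277, 0.3429, 0.3008]
clock: 13.33
ee_pos: [0.4278, 0.343, 0.3009]
at [0.4278 0.343  0.3009] ty 9.5 tilt 0.03 q [ 0.47  0.35  1.54 -0.    1.26  0.31] t 13.33 gap 0.0854 F [-0.4 -1.4 -0.3]
shift [-1.4889  0.1913  0.0366] turn 0.0017
```

```bash
python3 -m inch '[[[-0.06,0.01,0.01,0],[-0.1,0.013,0.01,0],[-0.1,0.013,0.01,0],[-0.1,0.013,0,0],[-0.1,0.013,0,0],[-0.1,0.013,0,0],[-0.1,0.013,0,0],[-0.1,0.013,0,0]]]'|head -2
python3 -m inch '[[[-0.1,0.013,0,0],[-0.1,0.013,0,0],[-0.1,0.013,0,0],[-0.1,0.013,0,0],[-0.1,0.013,0,0],[-0.1,0.013,0,0],[-0.1,0.013,0,0],[-0.029,0,0,0]]]'|head -2
python3 -m inch '[[[0,0,0,0],[0,0,0,0]]]'|head -2
python3 - <<'E'
from h import *
np.set_printoptions(precision=4,suppress=True)
f,W=shot("wrist","w5.png")
b,_=blobs(f,(0,150,60),(8,255,255),None,20)
print("pred",proj(W,[[.5577,-.0882,.213],[.5577,-.0882,.163]]))
for c in b[:3]:print(cen(c),cv2.contourArea(c),c[:,0].min(0),c[:,0].max(0),onz(W,[cen(c)],.19))
E
python3 plan.py 0.5577 -0.0882 0.290 9.3
```

```text
clock: 14.0
ee_pos: [0.4948, 0.1216, 0.2922]
clock: 14.67
ee_pos: [0.5585, -0.0928, 0.2921]
clock: 14.83
ee_pos: [0.5563, -0.0881, 0.2918]
pred [[278.6055 220.1496]
 [278.2683 199.6873]]
[276.8831 209.846 ] 772.5 [265 189] [290 228] [[ 0.5566 -0.0884  0.19  ]]
at [ 0.5562 -0.0874  0.2919] ty 9.4 tilt 0.1 q [-0.35  0.38  1.51  0.    1.25 -0.52] t 14.88 gap 0.0854 F [0.4 0.6 0.4]
shift [-0.0036  0.0046  0.0063] turn 0.0006
```

View pics/w5.png

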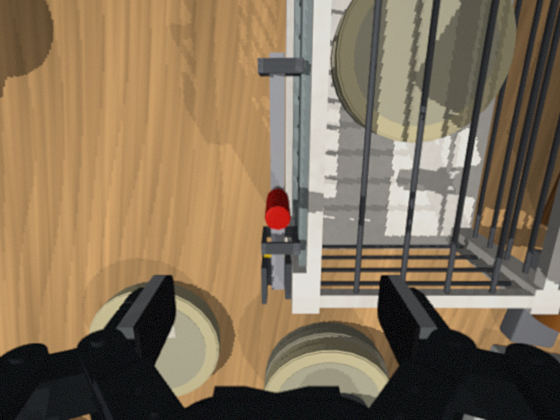

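The view shows the red grip at (277,210), centred between the open fingers, with the cage front edge vertical in the image, so the yaw is right. The wrist ray gives (0.557,-0.088), matching the two-view point. I descend and grip.

```bash
python3 -m inch '[[[-0.002,0.003,0.05,0],[0,0,0.09,0],[0,0,0.09,0],[0,0,0.08,0],[0,0,0.05,0],[0,0,0.033,0],[0,0,0,0],[0,0,0,0]]]'
python3 -m inch '[[[0,0,0,0],[0,0,0,0],[0,0,0,0],[0,0,0,0],[0,0,0,0],[0,0,0,0],[0,0,0,0],[0,0,0,0]]]' 1 30
python3 plan.py 0.5577 -0.0882 0.174 9.3
```

```text
clock: 15.55
ee_pos: [0.5579, -0.0879, 0.1746]
tcp_rot: [-2.032, -2.396, -0.0]
contact_force: [0.1, 0.4, -0.2]
finger_gap: 0.0856
clock: 16.22
ee_pos: [0.5576, -0.0891, 0.1748]
tcp_rot: [-2.034, -2.394, 0.001]
contact_force: [-1.7, -0.6, 5.4]
finger_gap: 0.0171
at [ 0.5576 -0.0891  0.1748] ty 9.3 tilt 0.03 q [-0.36  0.52  1.64 -0.    0.98 -0.52] t 16.22 gap 0.0171 F [-1.7 -0.6  5.4]
shift [0.0029 0.0008 0.0028] turn -0.0001
```

Gripped (17 mm on an 18 mm grip). I lift 13–14 mm.

```bash
python3 -m inch '[[[0,0,-0.012,0],[0,0,-0.017,0],[0,0,-0.017,0],[0,0,0,0],[0,0,0,0],[0,0,0,0]]]' - 50
python3 - <<'E'
from h import *
f,W=shot("wrist","w6.png");st=bot.get_state()
S=cam("scene");fs,_=shot("scene","s6.png")
for n in("s3.png","s6.png"):
    b,_=blobs(cv2.imread("pics/"+n)[:,:,::-1],(0,150,60),(6,255,255),(225,180,275,240),3);print(n,cen(b[0]),b[0][:,0].min(0),b[0][:,0].max(0))
E
```

```text
clock: 16.72
ee_pos: [0.5575, -0.0889, 0.1879]
tcp_rot: [-2.034, -2.394, 0.001]
contact_force: [-1.3, -2.6, -2.1]
finger_gap: 0.017
s3.png [248.19551282 207.03846154] [246 200] [250 215]Traceback (most recent call last):
  File "<stdin>", line 5, in <module>
IndexError: list index out of range
```

```bash
python3 -m inch '[[[0.008,0,0,0],[0.01,0,0,0],[0.012,0,0,0],[0,0,0,0],[0,0,0,0]]]'
```

```text
clock: 17.23
ee_pos: [0.5559, -0.0789, 0.1879]
tcp_rot: [-2.033, -2.393, -0.001]
contact_force: [-3.1, 0.5, -2.6]
finger_gap: 0.0167
```

There is no lip force at 10 mm, so the bolt is over the lip. I draw it on.

```bash
python3 -m inch '[[[0.02,0,0,0],[0.025,0,0,0],[0.025,0,0,0],[0.025,0,0,0],[0.025,0,0,0],[0.02,0,0,0],[0.008,0,0,0],[0,0,0,0]]]'
python3 -m inch '[[[0,0,0,0],[0,0,0,0]]]'
python3 plan.py 0.5487 -0.034 0.1885 9.3
```

```text
clock: 17.9
ee_pos: [0.5486, -0.0348, 0.188]
tcp_rot: [-2.032, -2.393, -0.0]
contact_force: [-4.8, 1.0, -1.7]
finger_gap: 0.0168
clock: 18.07
ee_pos: [0.5488, -0.0358, 0.188]
tcp_rot: [-2.033, -2.393, 0.0]
contact_force: [-4.6, 0.7, -1.8]
finger_gap: 0.0168
at [ 0.5488 -0.0358  0.188 ] ty 9.3 tilt 0.08 q [-0.27  0.48  1.67  0.    0.99 -0.43] t 18.07 gap 0.0168 F [-4.6  0.7 -1.8]
shift [ 0.006   0.0007 -0.0017] turn -0.0001
```

The bolt is drawn about 54 mm with low forces. I draw a little more, then swing the gate open along its arc, turning with it.

```bash
python3 -m inch '[[[0.006,0,0,0],[0.006,0,0,0],[0,0,0,0],[0,0,0,0]]]'
python3 -m inch '[[[0.002,-0.012,0,0.013],[0.003,-0.026,0,0.027],[0.003,-0.026,0,0.027],[0,0,0,0],[0,0,0,0]]]'
python3 plan.py 0.5487 -0.034 0.1885 9.3
```

```text
clock: 18.4
ee_pos: [0.5484, -0.0331, 0.188]
tcp_rot: [-2.034, -2.393, 0.001]
contact_force: [-4.7, -1.1, -2.0]
finger_gap: 0.0166
clock: 18.82
ee_pos: [0.5311, -0.0335, 0.1888]
tcp_rot: [2.154, 2.281, 0.003]
contact_force: [0.2, -2.1, -2.7]
finger_gap: 0.0169
at [ 0.5311 -0.0335  0.1888] ty 3.3 tilt 0.26 q [-0.27  0.46  1.71 -0.    0.96 -0.33] t 18.82 gap 0.0169 F [ 0.2 -2.1 -2.7]
shift [-0.0051  0.0585  0.0013] turn -0.0669
```

```bash
python3 -m inch '[[[0.003,-0.026,0,0.027],[0.003,-0.026,0,0.027],[0.003,-0.026,0,0.027],[0.003,-0.026,0,0.027],[0.003,-0.026,0,0.027],[0.003,-0.026,0,0.027],[0,0,0,0],[0,0,0,0]]]'
python3 -m inch '[[[0,0,0,0],[0,0,0,0],[0,0,0,0]]]'
python3 - <<'E'
from h import *
np.set_printoptions(precision=4,suppress=True)
st=bot.get_state();p=st["ee_pos"][:2];c=np.radians(9.3);Rm=np.array([[np.cos(c),-np.sin(c)],[np.sin(c),np.cos(c)]])
h=np.array([.557,-.0885])-Rm@[-.018,-.240];r=Rm.T@(np.array(p)-h)
y=-np.sqrt(r@r-.018**2);th=np.arctan2(-.0+(-.018),y)-np.arctan2(r[0],r[1])
a0=np.arctan2(y,-.018);a=np.arctan2(r[1],r[0]);print("hinge",h,"r",r,"gate",a0-a,"slide",y+.240,"F",st["contact_force"],"gap",st["finger_gap"])
shot("top","t7.png");shot("scene","s7.png");shot("wrist","w7.png")
a=cv2.imread("pics/t7.png");b=cv2.imread("pics/s7.png")
cv2.imwrite("pics/m7.png",np.hstack([cv2.resize(a[100:290,150:350],(400,380)),cv2.resize(b[150:340,190:430],(400,380))]))
E
```

```text
clock: 19.48
ee_pos: [0.4847, -0.0263, 0.1888]
tcp_rot: [2.425, 1.99, 0.002]
contact_force: [0.4, -5.8, -3.3]
finger_gap: 0.0167
clock: 19.73
ee_pos: [0.4849, -0.0264, 0.1887]
tcp_rot: [2.425, 1.99, 0.002]
contact_force: [0.0, -4.9, -1.2]
finger_gap: 0.0168
hinge [0.536  0.1513] r [-0.0791 -0.1671] gate 0.344598358413984 slide 0.05604915267831739 F [ 0.0236 -4.9059 -1.1795] gap 0.01676787634372277
```

View pics/m7.png

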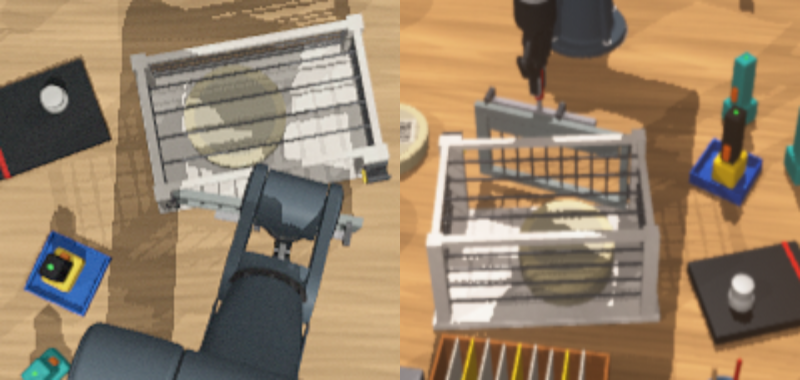

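View pics/w7.png

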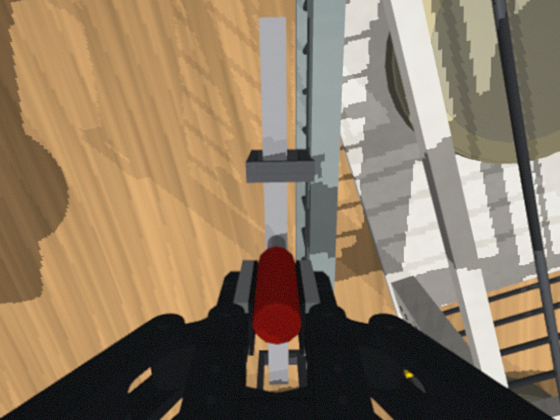

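The pictures show the gate well open with the red grip firmly in the fingers, at about (277,295) in the wrist view. The bolt is drawn clear of the keeper, and the scanner stands upright in its blue tray. The gate angle from the grip position is about 0.345 rad and the slide about 56 mm. I do a brief settle check and hand in.

```bash
python3 -m inch '[[[0,0,0,0],[0,0,0,0],[0,0,0,0],[0,0,0,0]]]'; python3 -c "
from bench import bot
print(bot.get_state()['ee_pos'],bot.get_state()['qd']);print(bot.sign_off())"
```

```text
clock: 20.22
ee_pos: [0.4849, -0.0264, 0.1887]
tcp_rot: [2.425, 1.99, 0.002]
contact_force: [-1.0, -4.7, -1.8]
finger_gap: 0.0172
[ 0.48494179 -0.02637697  0.18867349] [-0.0002111  -0.0006836   0.00110278 -0.00077546 -0.00213361 -0.0011191 ]
the job is handed in; nothing more can be done
None
```

The job is handed in at 20.2 s of the 72 s allowed. The simulator gives no verdict, so these are my own last checks:

- **Scan:** I held the scanner about 7 cm above the label for about 1.4 s, with the tool still to within about 1 mm. The different views of the label disagreed by about 4–7 mm, well inside the 20 mm limit.
- **Return to tray:** The scanner stands upright in its blue tray about 8 mm from the middle, released and untouched.
- **Bolt:** I lifted it about 13 mm and drew it over the lip with no rise in force. It is drawn about 56 mm, so not quite at the 60 mm stop.
- **Gate:** It is held open at about 0.345 rad (10 cm gap), worked out from the fingers' position. The fingers still grip the red bolt grip, and the arm is at rest.
- **Other things:** The last pictures show nothing disturbed where they look. They don't show the grey and beige film cans, but I never touched those.

A small steady side force of about 5 N remains on the wrist, most likely from the gate's spring and hinge. One check failed: while I was lifting the bolt, the scene camera could not find the red grip by colour, so I confirmed the lift from the tool height and wrist force instead.

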